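# Scan the slide box into the dry-cabinet and shut the cabinet door on its catch

### The arm

A 6-joint arm with a two-finger parallel gripper is mounted at the origin on the work surface. World frame = base frame: x ahead of the robot, y to its left, z up, the work surface at z = 0. Lengths are in m, angles in rad, forces in N, time in s.
With the tool pointing down it reaches from about 0.35 to 0.975 m from the base axis. Payload 4.9 kg.
Tool frame: the origin (TCP) lies between the finger pads, 19 mm behind the fingertips; this is the grasp point; z points along the fingers, y is the line along which they close (so a half turn about z gives the same grasp; the last joint's range is limited). The gripper opens to 85 mm and grips with 20 to 120 N. Pads are 22 mm wide; open, the fingers measure 114 mm over their backs; the gripper's body (76 mm by 85 mm) begins 54 mm behind the grasp point. The pads swing forward as they close: fully open they stand 13 mm farther back than shut.
Start: joints at [1.146, 0.053, 1.613, -0, 1.476, -0.119], TCP at [0.188, 0.596, 0.25] pointing down, gripper open.
Joint ranges: [-3.01, 3.01], [-1.01, 2.22], [0.06, 2.58], [-1.02, 4.17], [0.09, 2.62], [-3.14, 3.14]. Speed limits (rad/s): [2.57, 2.57, 3.14, 3.14, 3.14, 3.14].

### API

Orientations are given as a unit quaternion [w, x, y, z].
In Python, from plant import monitor, vision, manip gives the robot as it stands. The module is installed in compiled form; this text tells all that it offers.
- The arm moves only by the tool arm_command, never from a script. Its argument "rows" is a list of rows, each a list of 3 entries, a list of its own where there are three numbers: the finger opening in mm, from 0 to 85.4, then the shift along the world's x, y, z in units of 30 cm (1.0 is 30 cm), then the turn, a rotation vector about the world's x, y, z in units of pi/2 rad (1.0 is pi/2 rad). In form: [[claw, [x, y, z], [wx, wy, wz]], ...]. A call has 1 to 12 rows; each row is the pose to reach, as a shift and turn from the pose commanded when the call began; what a row does not reach only later rows make up. A row lasts 1/12 s, in which the tool goes at most 41.7 mm and 7.16 degrees, less where a joint would pass 70% of its speed; a pose out of reach is approached as far as the arm can. A call with a number of a shift or a turn outside -1 to 1 is refused whole. A call with a gripper value outside its range is refused whole. The fingers move at their own pace and stop on an object; the grip force is fixed at half the most. Time passes only in rows, so rows that repeat a pose let the fingers close. It gives the time, the measured TCP pose, the force, the opening and the grip force at its end, in the units of the state.
- monitor.state(): the state, without advancing time (a new reading comes with each control period).
- vision.grab_frame(name): name is "scene" or "top"; returns a dict with "color" (420x560x3 uint8, red, green, blue), "z_map" (420x560 float32, m along the optical axis (not along the pixel's ray), 0 where there is no reading), "mtx" (3x3 intrinsics, pixels), "R" (3x3) and "t" (3): a world point X has camera coordinates R X + t. Camera axes: x right, y down, z forward; pixel columns grow to the right and rows downward; lengths in m; the calibration is good to about 2 mm. A picture is of the moment at which its call begins.
- manip.job_done(): hands the job in; it is judged then, once.
The state is a dict: "time": time; "joint_pos": joint angles; "joint_vel": joint speeds; "joint_efforts": joint torques, N m; "tool_pos": TCP position; "tool_rot": TCP orientation; "contact_force": force on the tool from outside, world axes, zero at the start; "ft_torque": the same for the moment, N m; "gripper_width": opening from 0.0 (shut) to 1.0 (fully open); "grasp_force": force on a finger pad.
Only numpy, scipy, OpenCV 4.12 (cv2) and the standard library are available. Lean on these libraries where they do the work, as an engineer would, in place of code of your own. Each camera call takes 0.05 s, during which the arm holds its last target. There are 200 camera calls.

### The job

Log the slide box into the dry-cabinet: pick up the hand scanner, aim it through the open door squarely at the middle of the box's barcode label from some 10 to 25 cm away and hold it still for a second. Lay the scanner back on the middle of its rubber mat, right way up, then push the cabinet door gently and steadily shut, without slamming or ramming it, until it snaps home on its sprung catch and stays shut. Leave the other things on the bench and the box where they are.

Things in the scene. Friction and masses are not known exactly. Their poses are not given: they have to be found in the camera images.
- cabinet: White dry-cabinet for microscope slides, fixed to the bench, 200 deep (x) x 240 wide (y) mm, clear roof at 176 to 184 mm. Origin: centre of its underside. Its open front looks along its own -x, front plane at x = -100 mm. Inner floor at 20 mm, side walls 12 mm thick; sprung roller catch inside the y = -0.11 m wall. A 36 x 160 mm control box stands at the back of the roof, up to 219 mm
- visor_edge (a point): Middle of the visor's front edge (blue strip, z 175 to 187 mm, full width). The roof juts out as a visor to x = -139 mm in the cabinet's frame, 25 mm beyond the outside of the shut door: a tool pointing straight down cannot reach the door under it, only one that leans in. Axes as the cabinet's
- door (a joint): Swing of the cabinet door, rad: 0 = shut and seated, grows as it opens (to 1.8). A steel tongue inside the free edge must snap past a sprung roller at about 0.065 to 0.02 rad, which takes roughly 9 to 14 N at the push pad; pushed less, the door stays ajar or springs back to about 0.06. Once past, the roller draws it home and holds it
- door_hinge (a point): On the door's vertical hinge axis, half-way up the door; x -107, y +115, z 90 mm in the cabinet's frame. Axes turn with the door: its -x is the outward normal of the door's outside, its -y runs from hinge to free edge; at joint 0 they match the cabinet's. Opens clockwise seen from above. White frame, clear pane, 14 mm thick (axis at mid-thickness), 224 wide, 8 to 172 mm above the bench
- door_push (a point): Centre of the outer face of the black foam push pad (40 wide x 130 high mm, z 25 to 155 mm) on the door's free-edge stile, 75 mm above the bench, 192 mm from the hinge axis; unpressed it stands 21 mm out from the door's middle plane. It gives up to 10 mm under about 8 N before it goes hard, so the door lags behind a push. Axes as door_hinge. A blue pull strip 10 wide, 12 proud, edges the door
- slidebox: Green slide box standing on the cabinet's floor, 85 wide (y) x about 75 deep x 62 high, 0.5 kg; origin: centre of its underside; its sloping front with the barcode label looks along its own -x
- label (a point): Centre of the white barcode label (52 wide x 34 high mm) on the slide box's front, 40 mm above the box's underside. Its x axis points into the label, square to it, and dips 25 degrees below level, so the label looks out and up; y runs along its width
- mat: Black rubber mat 190 (x) x 100 (y) x 6 mm, fixed to the bench, on which the scanner lies; origin: centre of its underside
- scanner: Hand scanner, a bar 140 mm long (x from -72 to +70) x 30 mm high, 160 g, lying on the mat; grey handle 32 mm wide from x = -72 to +28, black head with yellow band 42 mm wide from x = 28 to 70. Origin: centre of its underside; it looks along its own +x, z is up through the side with the orange button
- scan_grip (a point): Where to grip the scanner's handle (32 mm across, closing along the scanner's y): on its middle plane, 12 mm behind its origin, 18 mm above its underside. Axes as the scanner's
- scan_window (a point): Centre of the scanner's glass window, 70 mm ahead of its origin, 15 mm above its underside; the reading beam starts here and runs along +x (axes as the scanner's). Reads squarely, at 7 to 28 cm
- jar: Bystander: jar with blue cap, 52 mm across, 75 high; origin: underside
- tipbox: Bystander: blue tip box with clear cover, 85 x 110 x 62 mm; origin: underside
- weight: Bystander: steel weight, 52 mm across, 54 high; origin: underside
- pen: Bystander: orange pen along its x, 155 mm long, 9 thick; origin: underside
- phone: Bystander: white phone, 70 x 140 x 10 mm; origin: underside
Mind the look-alikes: they are no part of the job. Several things have the shape of the scanner; the one meant has the colours described above.

How it is judged:
By the outcome, as a careful person would: the job done as asked, in the order asked, and still so for the second after the job is handed in, with the robot touching nothing.
It also fails if it takes over 72 s, if anything falls off the work surface, if the arm or the gripper's body presses on something with over 40 N, if the wrist force passes 120 N, or if a joint passes its speed limit or range.

## Working session

There is one attempt and no reset: what is moved stays moved. The work goes in short steps, Python scripts to look and compute and a tool call to move; the robot and the scene stay as the last step left them, time stands still between calls to the robot, and variables do not carry over. Pictures are saved under pics/ and viewed, at most 10 in all, crops included, and the job is handed in when it is done.

Besides the shell and the picture viewer there is one more tool, called after "Call:" as name([rows], argument=value, ...), one row to a line, values as JSON. arm_command: Moves the arm, as the interface text tells. Shifts and turns lie within -1 to 1; 1 stands for 30 cm of shift or pi/2 rad of turn. Its arguments: {"type":"object","properties":{"rows":{"type":"array"}},"required":["rows"]}

```bash
mkdir -p pics; cat > h.py <<'E'
import numpy as np, cv2
from plant import monitor, vision, manip
def grab(n):
    f=vision.grab_frame(n); np.savez(''+n+'.npz',**f); return f
def load(n): return dict(np.load(''+n+'.npz'))
def pts(f):
    z=f['z_map']; h,w=z.shape; u,v=np.meshgrid(np.arange(w),np.arange(h))
    c=np.stack([u,v,np.ones_like(u)],-1)@np.linalg.inv(f['mtx']).T*z[...,None]
    return (c-f['t'])@f['R']
def ray(f,u,v,zp):
    d=f['R'].T@np.linalg.inv(f['mtx'])@np.array([u,v,1.]); o=-f['R'].T@f['t']
    return o+d*(zp-o[2])/d[2]
def proj(f,X):
    c=f['mtx']@(f['R']@np.array(X)+f['t']); return c[:2]/c[2]
E
python3 - <<'E'
from h import *
for n in ('scene','top'):
    f=grab(n); cv2.imwrite(f'pics/{n}0.png',cv2.resize(f['color'][...,::-1],(800,600),interpolation=cv2.INTER_CUBIC))
    print(n,-f['R'].T@f['t'],f['R'][2],f['mtx'][0,0])
print(monitor.state())
E
```

```text
scene [ 0.97535998 -0.56576357  1.03727443] [-0.38333188  0.49913982 -0.7771204 ] 401.87948451881465
top [0.41338524 0.01955165 1.31040422] [ 0.11140062 -0.00189415 -0.99377377] 459.67097892873426
{'time': 0.1, 'joint_pos': array([ 1.14599203e+00,  5.33004239e-02,  1.61413520e+00,  4.51299977e-06,
        1.47599163e+00, -1.19014769e-01]), 'joint_vel': array([ 0.00028349, -0.00266638, -0.00126334,  0.00047373,  0.00081767,
       -0.00159818]), 'joint_efforts': array([ 6.21320796e-04, -3.94904065e+01, -3.71363461e+01, -1.32075438e-04,
        3.92085480e-03, -9.61232246e-06]), 'tool_pos': array([0.18794625, 0.59552863, 0.24889282]), 'tool_rot': array([-2.48523950e-04,  1.52299912e-01,  9.88333899e-01, -8.82994418e-04]), 'contact_force': array([0.50719577, 0.37716659, 0.81970184]), 'ft_torque': array([-0.00224197, -0.01277399, -0.04910865]), 'grasp_force': 0.0, 'gripper_width': 0.9971449904025218}
```

View pics/scene0.png

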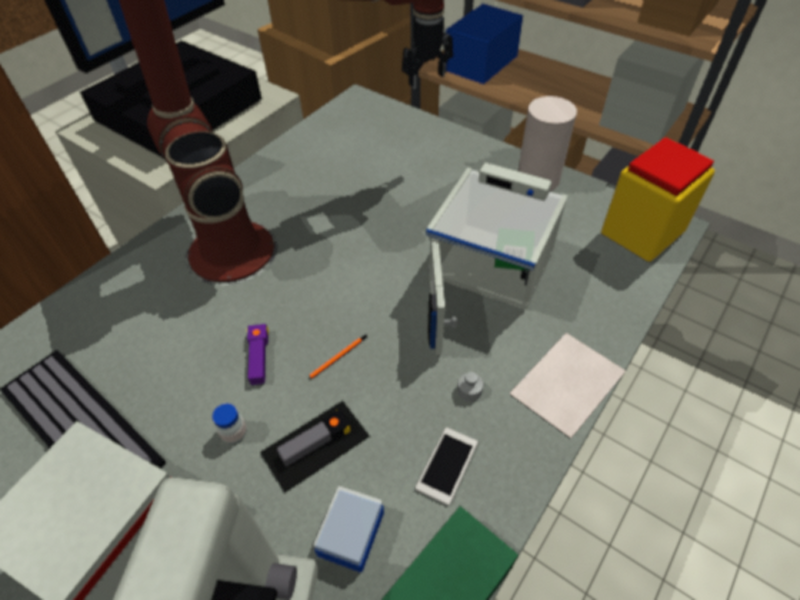

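View pics/top0.png

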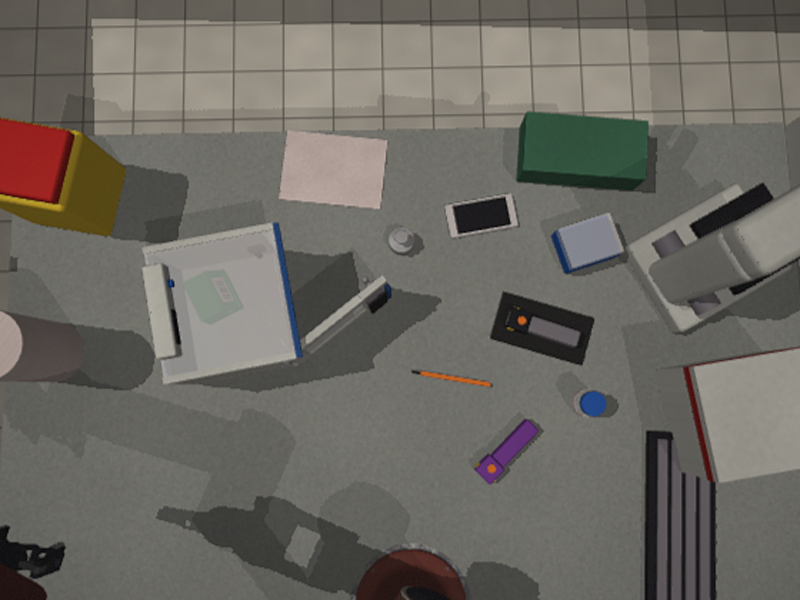

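The top view shows the mat and scanner at about (542,327), with the head and yellow band on the left. The cabinet is at (225,300) with its blue visor edge at x≈288. The door is ajar from (300,355) to (385,285), and the label is at (222,289), seen through the clear roof. The purple scanner at (508,450) is a decoy. Next I'll measure these.

```bash
cat > meas.py <<'E'
from h import *
def hsv(f): return cv2.cvtColor(f['color'],cv2.COLOR_RGB2HSV)
def roi(m,a,b,c,d):
    o=np.zeros(m.shape,np.uint8); o[b:d,a:c]=m[b:d,a:c]; return o
def big(m):
    n,l,s,c=cv2.connectedComponentsWithStats(m.astype(np.uint8)); 
    k=1+np.argmax(s[1:,4]); return (l==k).astype(np.uint8),s[k],c[k]
def rect(m): 
    c=max(cv2.findContours(m,cv2.RETR_EXTERNAL,cv2.CHAIN_APPROX_NONE)[0],key=cv2.contourArea); return cv2.minAreaRect(c)
E
python3 - <<'E'
from meas import *
np.set_printoptions(precision=4,suppress=True)
f=load('top'); H=hsv(f); h,s,v=[H[...,i].astype(int) for i in range(3)]
P=pts(f)
# mat
m=roi((v<50),335,195,425,260); m,st,c=big(m); m=cv2.morphologyEx(m,cv2.MORPH_CLOSE,np.ones((15,15)))
r=rect(m); B=cv2.boxPoints(r); W=np.array([ray(f,*p,.006) for p in B]); print('mat',W.mean(0),W[:,:2].tolist(),[np.linalg.norm(W[i]-W[i-1]) for i in range(4)])
# handle
Wm=roi((v>=60)&(s<60),350,205,412,250)&cv2.erode(m,np.ones((5,5))); g,st,c=big(Wm); r=rect(g); B=cv2.boxPoints(r)
W=np.array([ray(f,*p,.03) for p in B]); print('handle',st,W.mean(0),[np.linalg.norm(W[i]-W[i-1]) for i in range(4)],W[:,:2].tolist(), 'depth z',np.median(P[g>0][:,2]))
o=roi((h<14)&(s>150)&(v>120),350,205,412,250); o,st,c=big(o); print('button',st,ray(f,*c,.032))
y=roi((h>=15)&(h<35)&(s>110)&(v>60),340,200,400,250); ys,xs=np.nonzero(y); print('yellow',len(xs),[ray(f,*p,.03)[:2] for p in [(xs.mean(),ys.mean())]], xs.min(),xs.max(),ys.min(),ys.max())
# visor
b=roi((h>100)&(h<130)&(s>120),180,150,220,255); b,st,c=big(b); r=rect(b);B=cv2.boxPoints(r)
W=np.array([ray(f,*p,.187) for p in B]); print('visor',st,W[:,:2].tolist(),np.median(P[b>0][:,2]))
# green box
g=roi((h>50)&(h<95)&(s>40),115,175,175,235); print('green n',g.sum()); g,st,c=big(g); print(st,c)
E
python3 - <<'E'
from h import *
f=load('top'); a=f['color'][140:280,90:300,::-1]; a=cv2.resize(a,None,fx=3.8,fy=3.8,interpolation=cv2.INTER_CUBIC)
g=load('scene'); b=g['color'][110:260,280:410,::-1]; b=cv2.resize(b,None,fx=4,fy=4,interpolation=cv2.INTER_CUBIC)
cv2.imwrite('pics/a.png',a); cv2.imwrite('pics/b.png',b)
E
```

```text
mat [ 0.5287 -0.2746  0.006 ] [[0.5100350783872967, -0.1695271669837003], [0.6032198951903563, -0.1995445425500776], [0.5469493231638994, -0.3803452910763788], [0.4546239279323146, -0.3490362300620333]] [np.float64(0.1878667062627266), np.float64(0.09790021919542745), np.float64(0.18935492585051883), np.float64(0.09748967076705284)]
handle [370 222  36  21 414] [ 0.5201 -0.2917  0.03  ] [np.float64(0.09810555872138058), np.float64(0.03223163656271132), np.float64(0.09836173833116574), np.float64(0.0321482605299551)] [[0.5216527057848325, -0.2397838053138749], [0.5518197057747407, -0.2511341580449395], [0.5185284637504276, -0.3436907611157487], [0.4885311348433169, -0.3321291473209323]] depth z 0.034640298207299164
button [363 221   5   6  24] [ 0.5434 -0.2292  0.032 ]
yellow 14 [array([ 0.539 , -0.2109])] 355 363 214 231
visor [192 156  19  94 341] [[0.7058616568818314, 0.2289426910879551], [0.7073871330534252, 0.21960502928081455], [0.47366421867011643, 0.17878218543747343], [0.47221051938062175, 0.18791539041743754]] 0.18643949009656366
green n 0Traceback (most recent call last):
  File "<stdin>", line 17, in <module>
  File "meas.py", line 7, in big
    k=1+np.argmax(s[1:,4]); return (l==k).astype(np.uint8),s[k],c[k]
        ~~~~~~~~~^^^^^^^^^
    return _wrapfunc(a, 'argmax', axis=axis, out=out, **kwds)
    return bound(*args, **kwds)
ValueError: attempt to get argmax of an empty sequence
```

View pics/a.png

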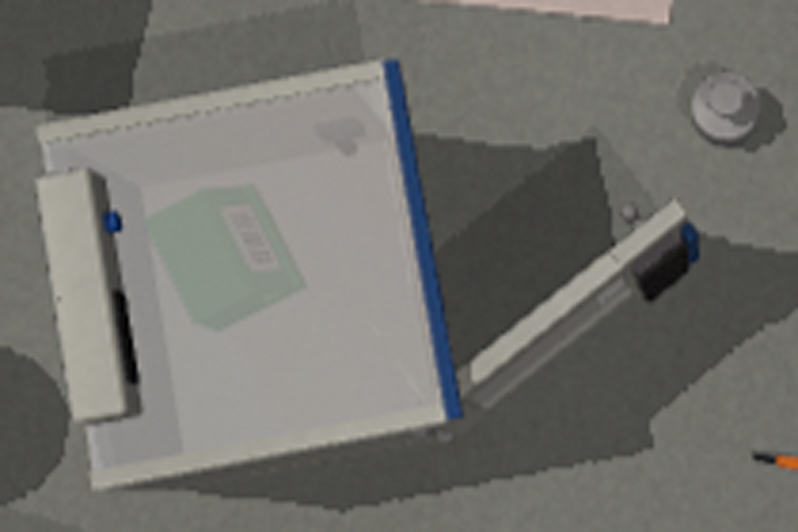

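View pics/b.png

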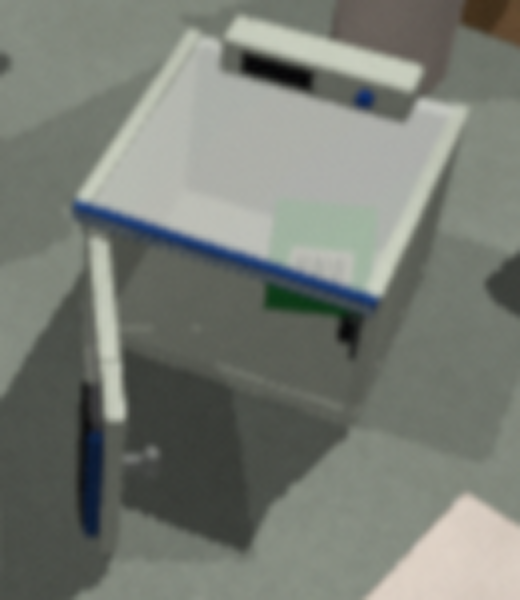

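Crop a shows the label at about (250,237), the door's top edge from (472,372) to (680,208), and the pad at (663,272). Crop b shows the label partly behind the visor at (321,268). I'll triangulate the label and get the door angle.

```bash
python3 - <<'E'
from meas import *
np.set_printoptions(precision=4,suppress=True)
f=load('top'); g=load('scene'); H=hsv(f); h,s,v=[H[...,i].astype(int) for i in range(3)]
a=lambda x,y:(90+x/3.8-.37,140+y/3.8-.37)
x=np.array([-.172,.985]); y=np.array([-.985,-.172]); o=np.array([.5666,.3361])
cab=lambda p:(np.array([(p[:2]-o)@x,(p[:2]-o)@y]))
C=f['color'].astype(int); gr=C[...,1]-C[...,0]
m=roi(gr>12,120,180,175,232); m,st,c=big(m); print('green',st,c)
cnt=max(cv2.findContours(m,cv2.RETR_EXTERNAL,cv2.CHAIN_APPROX_NONE)[0],key=cv2.contourArea)
print('poly',cv2.approxPolyDP(cnt,2,True)[:,0].tolist())
hull=cv2.drawContours(np.zeros_like(m),[cv2.convexHull(cnt)],-1,1,-1)
l=(cv2.erode(hull,np.ones((3,3)))>0)&(gr<=8); l,st,c=big(l); r=rect(l); B=cv2.boxPoints(r)
print('label px',st,c,r); W=np.array([ray(f,*p,.06) for p in B]); print(W.tolist())
L=ray(f,*c,.06); print('label',L,'cab',cab(L),'rect ctr',ray(f,*r[0],.06))
print('scene proj',proj(g,L),'seen ~',(280+321/4,110+268/4))
b=a(472,372);t=a(680,208)
for q in (b,t): p=ray(f,*q,.172); print('door',p,cab(p))
for n,q in dict(weight=(725,92),tongue=(630,212)).items(): print(n,ray(f,*a(*q),.05),cab(ray(f,*a(*q),.05)))
print('hinge w',o-.107*x+.115*y)
E
```

```text
green [120 196   2   5   8] [120.375 198.375]
poly [[120, 196], [121, 200]]Traceback (most recent call last):
  File "<stdin>", line 12, in <module>
  File "meas.py", line 7, in big
    k=1+np.argmax(s[1:,4]); return (l==k).astype(np.uint8),s[k],c[k]
        ~~~~~~~~~^^^^^^^^^
    return _wrapfunc(a, 'argmax', axis=axis, out=out, **kwds)
    return bound(*args, **kwds)
ValueError: attempt to get argmax of an empty sequence
```

Call:
arm_command([
  [85,[0.045,-0.12,0.0],[0,0,-0.05]],
  [85,[0.09,-0.24,0.0],[0,0,-0.11]],
  [85,[0.135,-0.36,0.0],[0,0,-0.17]],
  [85,[0.18,-0.48,0.0],[0,0,-0.23]],
  [85,[0.23,-0.6,0.0],[0,0,-0.29]],
  [85,[0.27,-0.72,0.0],[0,0,-0.35]],
  [85,[0.32,-0.84,0.0],[0,0,-0.4]],
  [85,[0.37,-0.96,0.0],[0,0,-0.46]],
])

```text
time: 0.77
tool_pos: [0.299, 0.3062, 0.2495]
tool_rot: [-0.0, 0.493, 0.87, -0.0]
contact_force: [0.9, -0.8, 0.3]
gripper_width: 0.996
grasp_force: 0.0
```

```bash
cat > lab.py <<'E'
from meas import *
np.set_printoptions(precision=4,suppress=True)
f=load('top'); g=load('scene')
a=lambda x,y:(90+x/3.8-.37,140+y/3.8-.37)
x=np.array([-.172,.985]); y=np.array([-.985,-.172]); o=np.array([.5666,.3361])
cab=lambda p:(np.array([(p[:2]-o)@x,(p[:2]-o)@y]))
C=f['color'].astype(int); gr=C[...,1]-(C[...,0]+C[...,2])/2
print('row gr',gr[200,122:178:2],'C',C[200,150],C[200,156],C[200,140])
gm=cv2.GaussianBlur(gr.astype(np.float32),(3,3),0)
m=roi(gm>6,125,180,175,232); m,st,c=big(m); print('green',st,c)
cnt=max(cv2.findContours(m,cv2.RETR_EXTERNAL,cv2.CHAIN_APPROX_NONE)[0],key=cv2.contourArea)
P=cv2.approxPolyDP(cnt,2,True)[:,0]
print('poly',[(p.tolist(),ray(f,*p,.03)[:2].round(3).tolist()) for p in P])
hull=cv2.drawContours(np.zeros_like(m),[cv2.convexHull(cnt)],-1,1,-1)
l=(cv2.erode(hull,np.ones((5,5)))>0)&(gm<=6); l,st,c=big(l); r=rect(l); B=cv2.boxPoints(r)
print('label px',st,c,r); W=np.array([ray(f,*p,.06) for p in B]); print(W.tolist())
L=ray(f,*c,.06); print('label',L,'cab',cab(L),'rect ctr',ray(f,*r[0],.06))
print('scene proj',proj(g,L),'seen ~',(280+321/4,110+268/4))
b=a(472,372);t=a(680,208)
for q in (b,t): p=ray(f,*q,.172); print('door',p,cab(p))
for n,q in dict(weight=(725,92),tongue=(630,212)).items(): print(n,ray(f,*a(*q),.05),cab(ray(f,*a(*q),.05)))
print('hinge w',o-.107*x+.115*y)
E
python3 lab.py
```

```text
row gr [ 0.5  1.   0.5  2.5 10.5 11.5 11.  11.  11.  10.5 11.  10.5 11.  10.
  4.5 -1.  -1.5 -1.  -1.  10.5  8.5 -0.5 -0.5  1.  -0.5  0.   0.5 -1. ] C [146 148 141] [152 147 144] [137 147 136]
green [128 189  42  38 830] [146.9952 207.5253]
poly [([156, 189], [0.654, 0.356]), ([142, 190], [0.652, 0.396]), ([128, 198], [0.63, 0.435]), ([143, 225], [0.552, 0.392]), ([147, 226], [0.549, 0.38]), ([169, 215], [0.579, 0.319])]
label px [148 193  16  19 168] [155.6131 202.3869] ((155.40000915527344, 202.3000030517578), (21.466251373291016, 8.497058868408203), 63.43495178222656)
[[0.6331415754288283, 0.3735231589785539, 0.06000000000000005], [0.6433544227610833, 0.3526973327011915, 0.06000000000000005], [0.5894064294264743, 0.3257963001637061, 0.06000000000000005], [0.5792914108357058, 0.3465491812643332, 0.06000000000000005]]
label [0.611 0.349 0.06 ] cab [ 0.0051 -0.0459] rect ctr [0.6112 0.3496 0.06  ]
scene proj [360.193  176.9755] seen ~ (360.25, 177.0)
door [0.5023 0.1741 0.172 ] [-0.1485  0.0912]
door [0.6082 0.0364 0.172 ] [-0.3023  0.0106]
weight [0.7149 0.0036 0.05  ] [-0.353  -0.0889]
tongue [0.6268 0.0748 0.05  ] [-0.2677 -0.0143]
hinge w [0.4717 0.2109]
```

Call:
arm_command([
  [85,[0.05,-0.12,0.0],[0,0,-0.06]],
  [85,[0.09,-0.24,0.0],[0,0,-0.11]],
  [85,[0.14,-0.36,0.0],[0,0,-0.17]],
  [85,[0.18,-0.48,0.0],[0,0,-0.23]],
  [85,[0.23,-0.6,0.0],[0,0,-0.29]],
  [85,[0.27,-0.72,0.0],[0,0,-0.34]],
  [85,[0.32,-0.84,0.0],[0,0,-0.4]],
  [85,[0.37,-0.96,0.0],[0,0,-0.46]],
])

```text
time: 1.43
tool_pos: [0.4101, 0.0181, 0.2498]
tool_rot: [0.0, 0.769, 0.639, 0.0]
contact_force: [1.5, 0.4, -0.5]
gripper_width: 0.999
grasp_force: 0.0
```

```bash
python3 - <<'E'
from h import *
f=load('top'); C=f['color'].astype(np.float32); gr=C[...,1]-(C[...,0]+C[...,2])/2
K=8; x0,y0,x1,y1=118,180,180,235
sub=cv2.GaussianBlur(gr,(0,0),.7)[y0:y1,x0:x1]; up=cv2.resize(sub,None,fx=K,fy=K,interpolation=cv2.INTER_CUBIC)
m=(up>5.5).astype(np.uint8); cs,hi=cv2.findContours(m,cv2.RETR_CCOMP,cv2.CHAIN_APPROX_NONE)
full=lambda p:((p[:,0]+.5)/K-.5+x0,(p[:,1]+.5)/K-.5+y0)
for k,c in enumerate(cs):
    if cv2.contourArea(c)<3000: continue
    z=.06 if hi[0][k][3]>=0 else .03
    for zz in ([.06] if hi[0][k][3]>=0 else [.02,.082]):
        W=np.array([ray(f,u,v,zz)[:2] for u,v in zip(*full(c[:,0]))],np.float32)
        A=cv2.approxPolyDP((W*1000).reshape(-1,1,2),5,True)[:,0]
        print('hole' if hi[0][k][3]>=0 else 'outer',zz,W.mean(0))
        for i in range(len(A)):
            d=A[(i+1)%len(A)]-A[i]; print(A[i].round(0),np.hypot(*d).round(1),np.degrees(np.arctan2(d[1],d[0])).round(1))
E
```

```text
outer 0.02 [0.6059508 0.3798464]
[658. 360.] 36.7 94.5
[655. 397.] 47.3 117.5
[633. 439.] 85.2 -154.3
[557. 402.] 19.1 -111.8
[550. 384.] 71.6 -63.9
[581. 320.] 87.1 27.6
outer 0.082 [0.5966983  0.36253518]
[646. 344.] 35.0 94.5
[644. 379.] 45.0 117.5
[623. 419.] 81.1 -154.3
[550. 384.] 18.2 -111.8
[543. 367.] 68.2 -63.9
[573. 306.] 82.9 27.6
hole 0.06 [0.61189675 0.3496931 ]
[635. 371.] 21.4 -88.3
[636. 350.] 52.5 -157.1
[588. 329.] 20.3 87.9
[588. 350.] 51.7 24.6
```

Call:
arm_command([
  [85,[0.04,-0.12,0.0],[0,0,-0.01]],
  [85,[0.08,-0.24,0.0],[0,0,-0.03]],
  [85,[0.12,-0.36,0.0],[0,0,-0.05]],
  [85,[0.16,-0.48,-0.05],[0,0,-0.07]],
  [85,[0.2,-0.6,-0.1],[0,0,-0.08]],
  [85,[0.24,-0.72,-0.2],[0,0,-0.09]],
  [85,[0.29,-0.84,-0.25],[0,0,-0.1]],
  [85,[0.34,-0.93,-0.3],[0,0,-0.1]],
  [85,[0.375,-0.985,-0.4],[0,0,-0.106]],
  [85,[0.376,-0.997,-0.45],[0,0,-0.106]],
  [85,[0.376,-0.997,-0.5],[0,0,-0.106]],
  [85,[0.376,-0.997,-0.5],[0,0,-0.106]],
])

```text
time: 2.43
tool_pos: [0.5204, -0.2779, 0.095]
tool_rot: [-0.004, 0.819, 0.574, -0.001]
contact_force: [-0.9, -0.3, -0.8]
gripper_width: 0.995
grasp_force: 0.0
```

Call:
arm_command([
  [85,[0,-0.005,-0.05],[0,0,0]],
  [85,[0,-0.005,-0.11],[0,0,0]],
  [85,[0,-0.005,-0.16],[0,0,0]],
  [85,[0,-0.005,-0.19],[0,0,0]],
  [85,[0,-0.005,-0.2],[0,0,0]],
  [85,[0,-0.005,-0.2],[0,0,0]],
  [85,[0,-0.005,-0.2],[0,0,0]],
])

```text
time: 3.02
tool_pos: [0.5235, -0.2809, 0.0411]
tool_rot: [0.001, 0.818, 0.575, 0.0]
contact_force: [0.3, -0.9, 0.3]
gripper_width: 0.992
grasp_force: 0.0
```

Call:
arm_command([
  [85,[0,0,-0.03],[0,0,0]],
  [85,[0,0,-0.045],[0,0,0]],
  [85,[0,0,-0.045],[0,0,0]],
  [60,[0,0,-0.045],[0,0,0]],
  [40,[0,0,-0.045],[0,0,0]],
  [20,[0,0,-0.045],[0,0,0]],
  [10,[0,0,-0.045],[0,0,0]],
  [10,[0,0,-0.045],[0,0,0]],
  [10,[0,0,-0.045],[0,0,0]],
  [10,[0,0,-0.045],[0,0,0]],
])

```text
time: 3.85
tool_pos: [0.5233, -0.2809, 0.027]
tool_rot: [0.001, 0.818, 0.575, 0.0]
contact_force: [0.1, -0.7, 2.0]
gripper_width: 0.365
grasp_force: 60.7
```

```bash
cat > plan.py <<'E'
import numpy as np
from scipy.spatial.transform import Rotation as R
np.set_printoptions(precision=4,suppress=True)
L=np.array([.612,.3497,.06]); T=R.from_euler('ZY',[116,25],degrees=True); N=R.from_euler('Z',70.1,degrees=True)
b=T.apply([1,0,0]); zs=T.apply([0,0,1])
P=L-(.19+.082)*b+.006*zs
print('tcp',P,'b',b)
Y=R.from_euler('Z',116,degrees=True)
print('yaw turn',(Y*N.inv()).as_rotvec()/(np.pi/2),'pitch turn',(T*Y.inv()).as_rotvec()/(np.pi/2))
E
python3 plan.py
```

```text
tcp [0.719  0.1304 0.1804] b [-0.3973  0.8146 -0.4226]
yaw turn [0.   0.   0.51] pitch turn [-0.2497 -0.1218  0.    ]
```

Call:
arm_command([
  [10,[0,0,0.05],[0,0,0]],
  [10,[0,0,0.14],[0,0,0]],
  [10,[0,0,0.25],[0,0,0]],
  [10,[0.03,0.03,0.37],[0,0,0.02]],
  [10,[0.09,0.1,0.47],[0,0,0.06]],
  [10,[0.16,0.2,0.55],[0,0,0.11]],
  [10,[0.24,0.3,0.62],[0,0,0.18]],
  [10,[0.31,0.41,0.68],[0,0,0.25]],
  [10,[0.37,0.52,0.71],[0,0,0.32]],
  [10,[0.43,0.63,0.71],[0,0,0.39]],
  [10,[0.49,0.73,0.71],[0,0,0.46]],
  [10,[0.54,0.82,0.71],[0,0,0.5]],
])

```text
time: 4.85
tool_pos: [0.6855, -0.0322, 0.239]
tool_rot: [-0.0, 0.534, 0.846, -0.0]
contact_force: [0.4, -0.7, -1.5]
gripper_width: 0.366
grasp_force: 60.4
```

Call:
arm_command([
  [10,[0.04,0.06,0],[-0.04,-0.02,0]],
  [10,[0.08,0.15,0],[-0.09,-0.044,0]],
  [10,[0.11,0.25,0],[-0.14,-0.068,0]],
  [10,[0.112,0.35,-0.04],[-0.19,-0.093,0]],
  [10,[0.112,0.44,-0.1],[-0.23,-0.112,0]],
  [10,[0.112,0.51,-0.16],[-0.25,-0.122,0]],
  [10,[0.112,0.54,-0.19],[-0.25,-0.122,0]],
  [10,[0.112,0.55,-0.197],[-0.25,-0.122,0]],
  [10,[0.112,0.55,-0.197],[-0.25,-0.122,0]],
  [10,[0.112,0.55,-0.197],[-0.25,-0.122,0]],
])

```text
time: 5.68
tool_pos: [0.7193, 0.129, 0.1815]
tool_rot: [0.185, 0.524, 0.823, -0.113]
contact_force: [-0.1, 0.2, -0.8]
gripper_width: 0.366
grasp_force: 60.4
```

```bash
cat > chk.py <<'E'
from meas import *
from scipy.spatial.transform import Rotation as R
np.set_printoptions(precision=4,suppress=True)
s=monitor.state(); q=s['tool_rot']; r=R.from_quat([*q[1:],q[0]]); p=s['tool_pos']
M=r.as_matrix(); xs=np.cross(-M[:,2],1*M[:,1]) 
xs=xs if xs[1]>0 else -xs; zs=-M[:,2]
w=p+.082*xs-.006*zs; L=np.array([.612,.3497,.06]); d=(L-w)@xs
print('tcp',p,'axis',xs,'yaw',np.degrees(np.arctan2(xs[1],xs[0])),'pitch',np.degrees(np.arcsin(-xs[2])),'win',w,'dist',d,'miss mm',1000*(w+d*xs-L),s['joint_pos'],s['time'])
E
python3 chk.py; python3 -c "
from h import *
t=grab('top');g=grab('scene')
a=cv2.resize(t['color'][140:280,90:300,::-1],None,fx=3.8,fy=3.8,interpolation=cv2.INTER_CUBIC)
cv2.imwrite('pics/c.png',a)"
```

```text
tcp [0.7193 0.129  0.1815] axis [-0.382   0.8213 -0.4237] yaw 114.9407061511179 pitch 25.065917235062063 win [0.6891 0.1941 0.1413] dist 0.19169699441392637 miss mm [3.8652 1.8517 0.105 ] [ 0.2232  0.3105  1.48   -0.4459  1.2742 -0.0983] 5.6833
```

View pics/c.png

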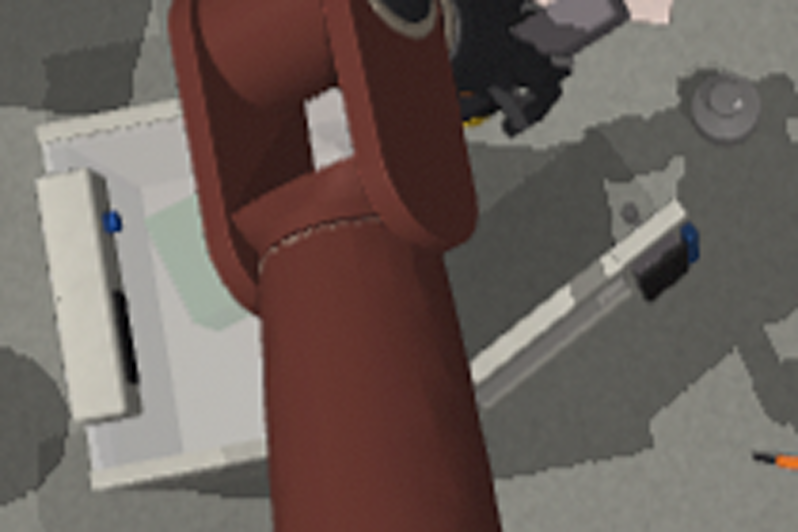

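The arm hides the label in the top view, and nothing is in contact. The aim is 4 mm off, so I'll trim the yaw by 1° and hold for over a second.

Call:
arm_command([
  [10,[0,0,0],[0,0,0.01]],
  [10,[0,0,0],[0,0,0.01]],
  [10,[0,0,0],[0,0,0.01]],
  [10,[0,0,0],[0,0,0.01]],
  [10,[0,0,0],[0,0,0.01]],
  [10,[0,0,0],[0,0,0.01]],
  [10,[0,0,0],[0,0,0.01]],
  [10,[0,0,0],[0,0,0.01]],
  [10,[0,0,0],[0,0,0.01]],
  [10,[0,0,0],[0,0,0.01]],
  [10,[0,0,0],[0,0,0.01]],
  [10,[0,0,0],[0,0,0.01]],
])

```text
time: 6.78
tool_pos: [0.7185, 0.1304, 0.1804]
tool_rot: [0.186, 0.517, 0.828, -0.112]
contact_force: [0.2, 0.3, -1.7]
gripper_width: 0.366
grasp_force: 60.4
```

Call:
arm_command([
  [10,[0,0,0],[0,0,0]],
  [10,[0,0,0],[0,0,0]],
  [10,[0,0,0],[0,0,0]],
  [10,[0,0,0],[0,0,0]],
  [10,[0,0,0],[0,0,0]],
  [10,[0,0,0],[0,0,0]],
  [10,[0,0,0],[0,0,0]],
  [10,[0,0,0],[0,0,0]],
  [10,[0,0,0],[0,0,0]],
  [10,[0,0,0],[0,0,0]],
])

```text
time: 7.62
tool_pos: [0.7186, 0.1304, 0.1804]
tool_rot: [0.186, 0.517, 0.828, -0.112]
contact_force: [0.3, -0.2, -1.4]
gripper_width: 0.365
grasp_force: 60.4
```

```bash
python3 chk.py; python3 - <<'E'
from meas import *
g=grab('scene'); cv2.imwrite('pics/d.png',cv2.resize(g['color'][60:270,260:480,::-1],None,fx=2.8,fy=2.8,interpolation=cv2.INTER_CUBIC))
E
```

```text
tcp [0.7186 0.1304 0.1804] axis [-0.3965  0.8147 -0.4231] yaw 115.94913800940428 pitch 25.03262399458167 win [0.6872 0.195  0.1403] dist 0.18986117217247117 miss mm [-0.0673 -0.0565 -0.0458] [ 0.2246  0.3072  1.4857 -0.4448  1.2663 -0.1122] 7.6167
```

View pics/d.png

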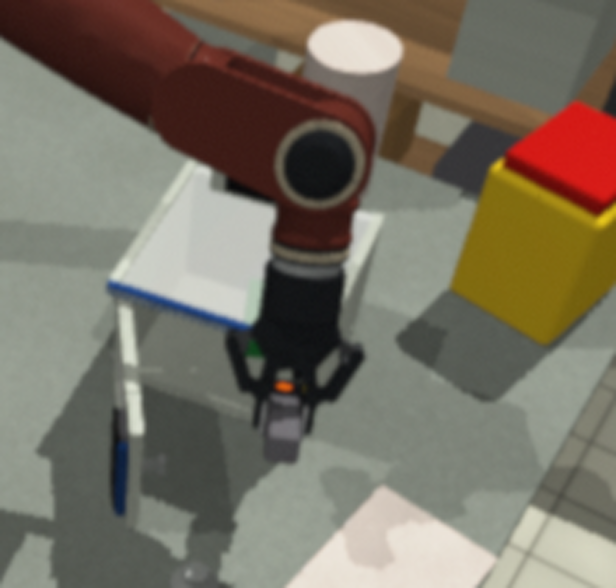

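Call:
arm_command([
  [10,[0.01,-0.03,0.02],[0.02,0.01,0]],
  [10,[0.02,-0.07,0.06],[0.06,0.029,0]],
  [10,[0.02,-0.14,0.12],[0.11,0.054,0]],
  [10,[0.02,-0.23,0.17],[0.16,0.078,0]],
  [10,[0,-0.33,0.2],[0.21,0.102,0]],
  [10,[-0.04,-0.44,0.2],[0.25,0.122,0]],
  [10,[-0.08,-0.54,0.2],[0.25,0.122,0]],
  [10,[-0.11,-0.6,0.2],[0.25,0.122,0]],
  [10,[-0.11,-0.6,0.2],[0.25,0.122,0]],
  [10,[-0.11,-0.6,0.2],[0.25,0.122,0]],
])

```text
time: 8.5
tool_pos: [0.6853, -0.0508, 0.2406]
tool_rot: [0.002, 0.531, 0.847, 0.003]
contact_force: [1.0, 1.0, -1.4]
gripper_width: 0.368
grasp_force: 60.4
```

```bash
python3 chk.py
```

```text
tcp [ 0.6853 -0.0508  0.2406] axis [-0.4357  0.9001 -0.0001] yaw 115.83029905781852 pitch 0.0032193849472773365 win [0.6496 0.0231 0.2346] dist 0.31041227184356035 miss mm [-97.61   -47.2393 174.5387] [-0.1837  0.1981  1.4703  0.0041  1.4675 -0.6349] 8.5
```

Call:
arm_command([
  [10,[-0.04,-0.06,0],[0,0,-0.04]],
  [10,[-0.1,-0.15,0],[0,0,-0.1]],
  [10,[-0.17,-0.25,-0.02],[0,0,-0.17]],
  [10,[-0.23,-0.35,-0.06],[0,0,-0.24]],
  [10,[-0.3,-0.45,-0.12],[0,0,-0.31]],
  [10,[-0.37,-0.55,-0.2],[0,0,-0.38]],
  [10,[-0.43,-0.64,-0.3],[0,0,-0.44]],
  [10,[-0.48,-0.72,-0.4],[0,0,-0.479]],
  [10,[-0.52,-0.77,-0.48],[0,0,-0.479]],
  [10,[-0.535,-0.788,-0.54],[0,0,-0.479]],
  [10,[-0.535,-0.788,-0.56],[0,0,-0.479]],
  [10,[-0.535,-0.788,-0.56],[0,0,-0.479]],
])

```text
time: 9.5
tool_pos: [0.5245, -0.2844, 0.0703]
tool_rot: [0.001, 0.804, 0.594, 0.002]
contact_force: [0.2, -0.5, -0.6]
gripper_width: 0.364
grasp_force: 60.4
```

```bash
python3 chk.py
```

```text
tcp [ 0.5245 -0.2844  0.0703] axis [0.2944 0.9557 0.0018] yaw 72.88070076056786 pitch -0.10191497088455916 win [ 0.5487 -0.206   0.0644] dist 0.5497525937877047 miss mm [ 98.5014 -30.3494   5.4168] [-0.6227  0.1607  1.8143  0.0029  1.1644 -0.3251] 9.5
```

Call:
arm_command([
  [10,[0,0,-0.03],[0,0,0]],
  [10,[0,0,-0.07],[0,0,0]],
  [10,[0,0,-0.11],[0,0,0]],
  [10,[0,0,-0.135],[0,0,0]],
  [10,[0,0,-0.145],[0,0,0]],
  [10,[0,0,-0.145],[0,0,0]],
  [10,[0,0,-0.145],[0,0,0]],
])

```text
time: 10.08
tool_pos: [0.5253, -0.286, 0.0289]
tool_rot: [0.003, 0.805, 0.594, 0.002]
contact_force: [-0.1, -0.4, -1.6]
gripper_width: 0.367
grasp_force: 60.5
```

Call:
arm_command([
  [10,[0,0,-0.004],[0,0,0]],
  [10,[0,0,-0.006],[0,0,0]],
  [10,[0,0,-0.006],[0,0,0]],
  [33,[0,0,-0.006],[0,0,0]],
  [38,[0,0,-0.006],[0,0,0]],
  [50,[0,0,-0.006],[0,0,0]],
  [70,[0,0,-0.006],[0,0,0]],
  [85,[0,0,-0.006],[0,0,0]],
  [85,[0,0,-0.006],[0,0,0]],
  [85,[0,0,0.05],[0,0,0]],
  [85,[0,0,0.15],[0,0,0]],
  [85,[0,0,0.28],[0,0,0]],
])

```text
time: 11.08
tool_pos: [0.5228, -0.2845, 0.1102]
tool_rot: [-0.001, 0.805, 0.594, 0.001]
contact_force: [-0.4, -1.4, 0.2]
gripper_width: 0.998
grasp_force: 0.0
```

```bash
cat > door.py <<'E'
import numpy as np,sys
from scipy.spatial.transform import Rotation as R
np.set_printoptions(precision=3,suppress=True)
x=np.array([-.172,.985]);y=np.array([-.985,-.172]);o=np.array([.5666,.3361]); H=o-.107*x+.115*y
ZT=.06
def lean(th): return np.radians(np.interp(th,[.35,1.08],[48,30]))
def pose(th,out,psi_off=0):   # out: contact distance from door mid plane
    d=-np.sin(th)*x-np.cos(th)*y; n=-np.cos(th)*x+np.sin(th)*y
    c=H+.192*d+out*n; f=-n; psi=np.arctan2(f[1],f[0]); ph=lean(th)
    fw=.019*np.sin(ph)+.009*np.cos(ph); dn=.019*np.cos(ph)-.009*np.sin(ph)
    p=np.r_[c-fw*f,ZT+dn]
    z=np.r_[np.sin(ph)*f,-np.cos(ph)]; yy=np.array([np.sin(psi),-np.cos(psi),0])
    return p,R.from_matrix(np.c_[np.cross(yy,z),yy,z])
def rel(P,p0,r0): p,r=P; return (p-p0)/.3,(r*r0.inv()).as_rotvec()/(np.pi/2)
def now():
    from plant import monitor
    s=monitor.state();q=s['tool_rot'];return s['tool_pos'],R.from_quat([*q[1:],q[0]]),s
E
python3 - <<'E'
from door import *
p,r,s=now(); print(p,s['joint_pos'])
P=pose(1.08,.081); print(P[0],*rel(P,p,r))
E
```

```text
[ 0.523 -0.284  0.11 ] [-0.624  0.109  1.797  0.002  1.237 -0.326]
[ 0.513 -0.001  0.072] [-0.034  0.945 -0.127] [ 0.277 -0.191 -0.378]
```

Call:
arm_command([
  [40,[0,0,0.1],[0,0,0]],
  [20,[0,0,0.22],[0,0,0]],
  [0,[0,0.05,0.3],[0,0,0]],
  [0,[0,0.15,0.33],[0,0,0]],
  [0,[0,0.27,0.33],[0,0,0]],
  [0,[0,0.4,0.33],[0,0,0]],
  [0,[0,0.5,0.33],[0,0,0]],
  [0,[0,0.5,0.33],[0,0,0]],
  [0,[0,0.5,0.33],[0,0,0]],
])

```text
time: 11.83
tool_pos: [0.525, -0.1348, 0.212]
tool_rot: [0.003, 0.804, 0.595, 0.002]
contact_force: [-0.2, -0.3, 0.8]
gripper_width: 0.001
grasp_force: 0.0
```

```bash
python3 - <<'E'
from door import *
p,r,s=now(); print(p,s['joint_pos'],s['gripper_width'])
P=pose(1.08,.081); print(P[0],*rel(P,p,r))
from meas import *
f=grab('top'); H=hsv(f); h,s,v=[H[...,i].astype(int) for i in range(3)]
cv2.imwrite('pics/e.png',cv2.resize(f['color'][100:310,140:420,::-1],None,fx=2.8,fy=2.8,interpolation=cv2.INTER_CUBIC))
E
```

```text
[ 0.525 -0.135  0.212] [-0.389 -0.124  1.849  0.     1.409 -0.092] 0.0005084171635889145
[ 0.513 -0.001  0.072] [-0.042  0.446 -0.467] [ 0.282 -0.188 -0.378]
```

View pics/e.png

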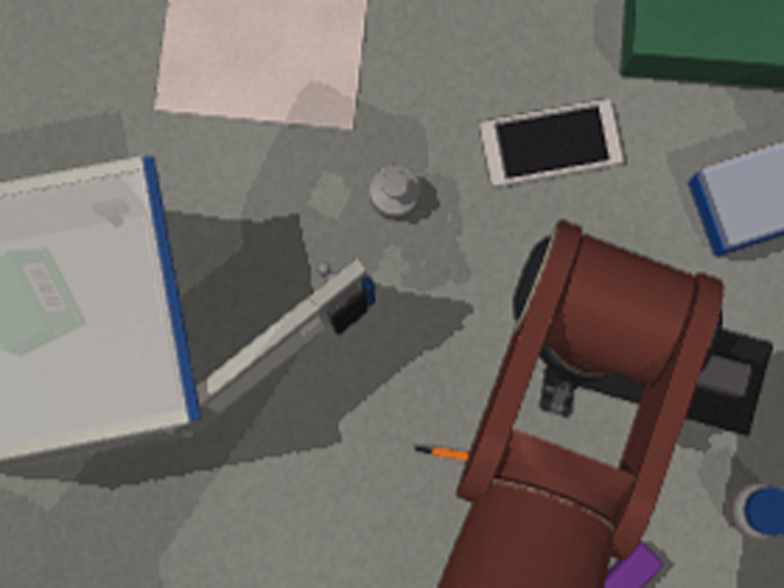

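The arm covers the mat and the door hasn't moved (tip at 362,265, pad at 348,310). I'll go to the pre-push pose.

Call:
arm_command([
  [0,[0,0.05,0],[0.035,-0.023,-0.047]],
  [0,[-0.01,0.12,0],[0.08,-0.053,-0.107]],
  [0,[-0.01,0.19,-0.03],[0.122,-0.082,-0.165]],
  [0,[-0.02,0.27,-0.08],[0.165,-0.11,-0.222]],
  [0,[-0.03,0.34,-0.15],[0.21,-0.14,-0.28]],
  [0,[-0.04,0.4,-0.23],[0.25,-0.167,-0.335]],
  [0,[-0.042,0.44,-0.32],[0.282,-0.188,-0.378]],
  [0,[-0.042,0.446,-0.4],[0.282,-0.188,-0.378]],
  [0,[-0.042,0.446,-0.45],[0.282,-0.188,-0.378]],
  [0,[-0.042,0.446,-0.467],[0.282,-0.188,-0.378]],
  [0,[-0.042,0.446,-0.467],[0.282,-0.188,-0.378]],
  [0,[-0.042,0.446,-0.467],[0.282,-0.188,-0.378]],
])

```text
time: 12.88
tool_pos: [0.5133, -0.0033, 0.0727]
tool_rot: [-0.085, 0.914, 0.313, 0.245]
contact_force: [-0.1, 0.4, 1.0]
gripper_width: -0.003
grasp_force: 0.0
```

```bash
python3 - <<'E'
from door import *
p,r,s=now(); print(p,s['joint_pos'],s['contact_force'])
P=pose(1.08,.081); print(P[0],*rel(P,p,r))
from meas import *
np.set_printoptions(precision=4,suppress=True)
f=grab('top'); H=hsv(f); h,s,v=[H[...,i].astype(int) for i in range(3)]
m=roi((v<50),335,195,425,260); m,st,c=big(m); m=cv2.morphologyEx(m,cv2.MORPH_CLOSE,np.ones((15,15)))
B=cv2.boxPoints(rect(m)); W=np.array([ray(f,*q,.006) for q in B]); print('mat',W.mean(0),[np.linalg.norm(W[i]-W[i-1]) for i in range(4)])
Wm=roi((v>=60)&(s<60),345,200,415,255)&cv2.erode(m,np.ones((5,5))); g,st,c=big(Wm); B=cv2.boxPoints(rect(g))
W=np.array([ray(f,*q,.036) for q in B]); d=W[0]-W[1]; print('handle',st,W.mean(0),[(np.linalg.norm(W[i]-W[i-1]),np.degrees(np.arctan2(*(W[i]-W[i-1])[1::-1]))) for i in range(4)])
E
```

```text
[ 0.513 -0.003  0.073] [-0.379 -0.218  2.248  0.578  0.915  0.218] [-0.117  0.39   1.043]
[ 0.513 -0.001  0.072] [-0.002  0.008 -0.002] [-0.001  0.     0.002]
mat [ 0.5286 -0.275   0.006 ] [np.float64(0.18756765795499464), np.float64(0.09742893681361811), np.float64(0.18904363756641582), np.float64(0.09701241087658656)]
handle [372 221  36  21 420] [ 0.5217 -0.2959  0.036 ] [(np.float64(0.09853767315787842), np.float64(73.22433028298693)), (np.float64(0.03316243775133763), np.float64(-17.77827465947367)), (np.float64(0.09880823861146762), np.float64(-106.82074006801531)), (np.float64(0.03309057502647227), np.float64(161.75101025841775))]
```

The scanner lies level and within 1 mm of the mat's middle. Now the approach and the push arc.

```bash
cat > rows.py <<'E'
from door import *
import json
def show(seq,base=None):
    p,r,s=now()
    if base is not None: p,r=pose(*base)
    for a in seq:
        q=pose(*a); t,w=rel(q,p,r); print(json.dumps([0,t.round(3).tolist(),w.round(3).tolist()]),end=', ')
    print()
E
python3 - <<'E'
from rows import *
ap=[(1.08,o) for o in (.075,.066,.057,.048,.039,.031,.025,.021)]
show(ap+[(1.07,.019),(1.055,.018),(1.04,.017),(1.02,.017)],(1.08,.081))
E
```

```text
[0, [0.016, 0.012, 0.0], [0.0, 0.0, 0.0]], [0, [0.039, 0.031, 0.0], [0.0, 0.0, 0.0]], [0, [0.063, 0.049, 0.0], [0.0, 0.0, 0.0]], [0, [0.087, 0.068, 0.0], [0.0, 0.0, 0.0]], [0, [0.11, 0.086, 0.0], [0.0, 0.0, 0.0]], [0, [0.131, 0.103, 0.0], [0.0, 0.0, 0.0]], [0, [0.147, 0.115, 0.0], [0.0, 0.0, 0.0]], [0, [0.158, 0.123, 0.0], [0.0, 0.0, 0.0]], [0, [0.168, 0.13, -0.0], [0.002, -0.002, 0.006]], [0, [0.179, 0.137, -0.001], [0.004, -0.005, 0.016]], [0, [0.19, 0.144, -0.001], [0.007, -0.008, 0.025]], [0, [0.201, 0.15, -0.002], [0.011, -0.013, 0.038]],
```

Call:
arm_command([
  [0,[0.016,0.012,0.0],[0.0,0.0,0.0]],
  [0,[0.039,0.031,0.0],[0.0,0.0,0.0]],
  [0,[0.063,0.049,0.0],[0.0,0.0,0.0]],
  [0,[0.087,0.068,0.0],[0.0,0.0,0.0]],
  [0,[0.11,0.086,0.0],[0.0,0.0,0.0]],
  [0,[0.131,0.103,0.0],[0.0,0.0,0.0]],
  [0,[0.147,0.115,0.0],[0.0,0.0,0.0]],
  [0,[0.158,0.123,0.0],[0.0,0.0,0.0]],
  [0,[0.168,0.13,0.0],[0.002,-0.002,0.006]],
  [0,[0.179,0.137,-0.001],[0.004,-0.005,0.016]],
  [0,[0.19,0.144,-0.001],[0.007,-0.008,0.025]],
  [0,[0.201,0.15,-0.002],[0.011,-0.013,0.038]],
])

```text
time: 13.93
tool_pos: [0.5729, 0.0429, 0.0712]
tool_rot: [-0.097, 0.9, 0.34, 0.254]
contact_force: [-0.1, 0.3, 0.3]
gripper_width: 0.001
grasp_force: 0.1
```

```bash
python3 - <<'E'
from rows import *
p,r,s=now(); print(p,pose(1.02,.017)[0],s['contact_force'],s['joint_pos'])
show([(1.02-.018*k,.017) for k in range(1,13)],(1.02,.017))
from meas import *
f=grab('top'); cv2.imwrite('pics/f.png',cv2.resize(f['color'][140:280,140:350,::-1],None,fx=3.8,fy=3.8,interpolation=cv2.INTER_CUBIC))
E
```

```text
[0.573 0.043 0.071] [0.573 0.044 0.072] [-0.095  0.281  0.291] [-0.259 -0.062  2.121  0.617  0.857  0.231]
[0, [0.01, 0.006, -0.0], [0.003, -0.004, 0.011]], [0, [0.019, 0.012, -0.001], [0.007, -0.007, 0.023]], [0, [0.029, 0.018, -0.001], [0.01, -0.011, 0.034]], [0, [0.038, 0.025, -0.002], [0.014, -0.014, 0.046]], [0, [0.048, 0.032, -0.002], [0.017, -0.018, 0.057]], [0, [0.057, 0.038, -0.003], [0.021, -0.021, 0.069]], [0, [0.066, 0.045, -0.003], [0.024, -0.024, 0.08]], [0, [0.075, 0.052, -0.004], [0.028, -0.028, 0.092]], [0, [0.084, 0.06, -0.004], [0.032, -0.031, 0.103]], [0, [0.092, 0.067, -0.005], [0.036, -0.034, 0.115]], [0, [0.101, 0.075, -0.005], [0.04, -0.037, 0.126]], [0, [0.109, 0.083, -0.006], [0.044, -0.04, 0.137]],
```

View pics/f.png

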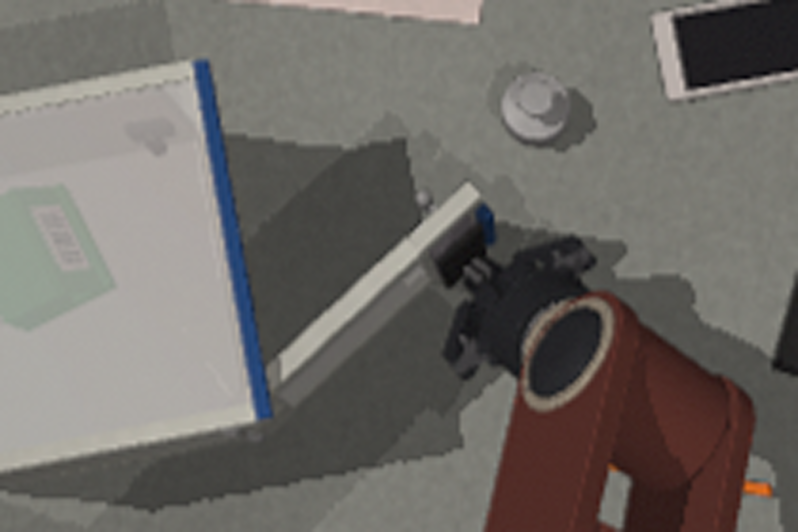

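The fingers meet the pad near its centre at (470,262), and the door is turning lightly (tip now at 472,190). I'll go on pushing.

Call:
arm_command([
  [0,[0.01,0.006,0],[0.003,-0.004,0.011]],
  [0,[0.019,0.012,-0.001],[0.007,-0.007,0.023]],
  [0,[0.029,0.018,-0.001],[0.01,-0.011,0.034]],
  [0,[0.038,0.025,-0.002],[0.014,-0.014,0.046]],
  [0,[0.048,0.032,-0.002],[0.017,-0.018,0.057]],
  [0,[0.057,0.038,-0.003],[0.021,-0.021,0.069]],
  [0,[0.066,0.045,-0.003],[0.024,-0.024,0.08]],
  [0,[0.075,0.052,-0.004],[0.028,-0.028,0.092]],
  [0,[0.084,0.06,-0.004],[0.032,-0.031,0.103]],
  [0,[0.092,0.067,-0.005],[0.036,-0.034,0.115]],
  [0,[0.101,0.075,-0.005],[0.04,-0.037,0.126]],
  [0,[0.109,0.083,-0.006],[0.044,-0.04,0.137]],
])

```text
time: 14.98
tool_pos: [0.6058, 0.0678, 0.0695]
tool_rot: [-0.144, 0.846, 0.429, 0.282]
contact_force: [-0.1, -0.7, 0.9]
gripper_width: -0.0
grasp_force: 0.2
```

```bash
python3 - <<'E'
from rows import *
p,r,s=now(); print(p,pose(.804,.017)[0],s['contact_force'],s['joint_pos'])
show([(.804-.02*k,.017) for k in range(1,13)],(.804,.017))
show([(.564-.02*k,.017) for k in range(1,13)],(.564,.017))
E
```

```text
[0.606 0.068 0.069] [0.606 0.069 0.07 ] [-0.054 -0.725  0.879] [-0.258  0.069  2.021  0.763  0.946 -0.054]
[0, [0.009, 0.009, -0.001], [0.004, -0.003, 0.013]], [0, [0.018, 0.018, -0.001], [0.009, -0.006, 0.025]], [0, [0.027, 0.027, -0.002], [0.014, -0.009, 0.038]], [0, [0.036, 0.036, -0.002], [0.018, -0.012, 0.051]], [0, [0.044, 0.046, -0.003], [0.023, -0.015, 0.064]], [0, [0.053, 0.055, -0.003], [0.028, -0.018, 0.076]], [0, [0.061, 0.065, -0.004], [0.033, -0.02, 0.089]], [0, [0.069, 0.075, -0.004], [0.037, -0.023, 0.102]], [0, [0.077, 0.086, -0.005], [0.042, -0.025, 0.115]], [0, [0.084, 0.096, -0.005], [0.047, -0.028, 0.127]], [0, [0.091, 0.106, -0.006], [0.052, -0.03, 0.14]], [0, [0.099, 0.117, -0.007], [0.057, -0.032, 0.153]], 
[0, [0.007, 0.011, -0.001], [0.005, -0.002, 0.013]], [0, [0.014, 0.022, -0.001], [0.01, -0.004, 0.025]], [0, [0.02, 0.033, -0.002], [0.015, -0.006, 0.038]], [0, [0.026, 0.044, -0.002], [0.021, -0.008, 0.051]], [0, [0.033, 0.055, -0.003], [0.026, -0.009, 0.064]], [0, [0.038, 0.067, -0.003], [0.031, -0.011, 0.076]], [0, [0.044, 0.078, -0.004], [0.036, -0.012, 0.089]], [0, [0.049, 0.09, -0.005], [0.042, -0.013, 0.102]], [0, [0.055, 0.102, -0.005], [0.047, -0.015, 0.115]], [0, [0.06, 0.113, -0.006], [0.053, -0.016, 0.127]], [0, [0.064, 0.125, -0.006], [0.056, -0.016, 0.14]], [0, [0.069, 0.138, -0.006], [0.057, -0.016, 0.153]],
```

Call:
arm_command([
  [0,[0.009,0.009,-0.001],[0.004,-0.003,0.013]],
  [0,[0.018,0.018,-0.001],[0.009,-0.006,0.025]],
  [0,[0.027,0.027,-0.002],[0.014,-0.009,0.038]],
  [0,[0.036,0.036,-0.002],[0.018,-0.012,0.051]],
  [0,[0.044,0.046,-0.003],[0.023,-0.015,0.064]],
  [0,[0.053,0.055,-0.003],[0.028,-0.018,0.076]],
  [0,[0.061,0.065,-0.004],[0.033,-0.02,0.089]],
  [0,[0.069,0.075,-0.004],[0.037,-0.023,0.102]],
  [0,[0.077,0.086,-0.005],[0.042,-0.025,0.115]],
  [0,[0.084,0.096,-0.005],[0.047,-0.028,0.127]],
  [0,[0.091,0.106,-0.006],[0.052,-0.03,0.14]],
  [0,[0.099,0.117,-0.007],[0.057,-0.032,0.153]],
])

```text
time: 15.98
tool_pos: [0.6353, 0.1031, 0.0673]
tool_rot: [-0.204, 0.774, 0.518, 0.303]
contact_force: [0.7, -0.4, 0.5]
gripper_width: -0.002
grasp_force: 0.2
```

Call:
arm_command([
  [0,[0.007,0.011,-0.001],[0.005,-0.002,0.013]],
  [0,[0.014,0.022,-0.001],[0.01,-0.004,0.025]],
  [0,[0.02,0.033,-0.002],[0.015,-0.006,0.038]],
  [0,[0.026,0.044,-0.002],[0.021,-0.008,0.051]],
  [0,[0.033,0.055,-0.003],[0.026,-0.009,0.064]],
  [0,[0.038,0.067,-0.003],[0.031,-0.011,0.076]],
  [0,[0.044,0.078,-0.004],[0.036,-0.012,0.089]],
  [0,[0.049,0.09,-0.005],[0.042,-0.013,0.102]],
  [0,[0.055,0.102,-0.005],[0.047,-0.015,0.115]],
  [0,[0.06,0.113,-0.006],[0.053,-0.016,0.127]],
  [0,[0.064,0.125,-0.006],[0.056,-0.016,0.14]],
  [0,[0.069,0.138,-0.006],[0.057,-0.016,0.153]],
])

```text
time: 16.98
tool_pos: [0.6559, 0.1444, 0.0653]
tool_rot: [-0.267, 0.693, 0.595, 0.308]
contact_force: [-0.8, -0.3, 0.1]
gripper_width: 0.002
grasp_force: 0.2
```

```bash
python3 - <<'E'
from rows import *
p,r,s=now(); P=pose(.324,.017); print(p,P[0],(P[1]*r.inv()).magnitude(),s['contact_force'],s['joint_pos'])
show([(.324-.016*k,.017) for k in range(1,12)]+[(.14,.017)],(.324,.017))
from meas import *
np.set_printoptions(precision=4,suppress=True)
f=grab('top'); cv2.imwrite('pics/g.png',cv2.resize(f['color'][140:280,140:350,::-1],None,fx=3.8,fy=3.8,interpolation=cv2.INTER_CUBIC))
E
```

```text
[0.656 0.144 0.065] [0.656 0.145 0.066] 0.003718645834176546 [-0.803 -0.283  0.058] [-0.194  0.365  1.749  0.901  1.25  -0.444]
[0, [0.003, 0.01, 0.0], [0.0, 0.0, 0.01]], [0, [0.007, 0.02, 0.0], [-0.0, 0.0, 0.02]], [0, [0.01, 0.03, 0.0], [0.0, 0.0, 0.031]], [0, [0.013, 0.04, 0.0], [-0.0, -0.0, 0.041]], [0, [0.016, 0.05, 0.0], [0.0, -0.0, 0.051]], [0, [0.018, 0.06, 0.0], [0.0, 0.0, 0.061]], [0, [0.021, 0.07, 0.0], [0.0, -0.0, 0.071]], [0, [0.023, 0.08, 0.0], [-0.0, -0.0, 0.081]], [0, [0.025, 0.09, 0.0], [0.0, -0.0, 0.092]], [0, [0.027, 0.101, 0.0], [0.0, 0.0, 0.102]], [0, [0.029, 0.111, 0.0], [-0.0, -0.0, 0.112]], [0, [0.03, 0.116, 0.0], [0.0, 0.0, 0.117]],
```

View pics/g.png

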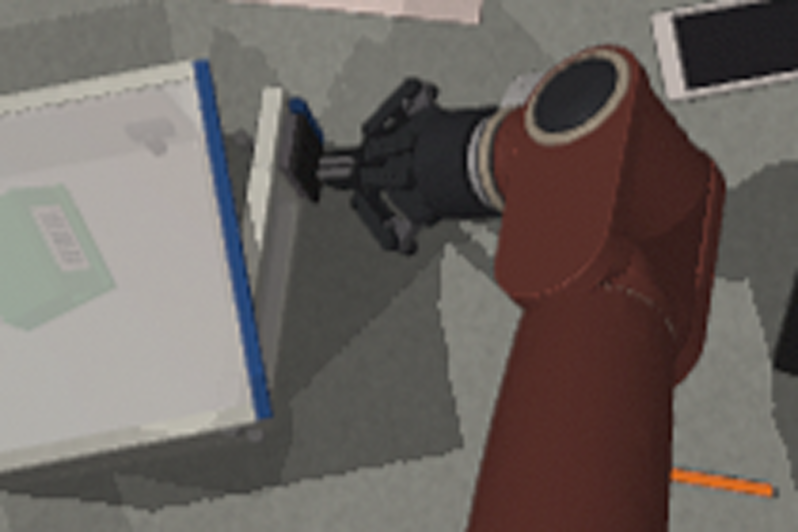

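The fingers are on the pad at (318,165), with the door about 0.3 rad open and clear room under the visor. I'll carry on more slowly.

Call:
arm_command([
  [0,[0.003,0.01,0],[0,0,0.01]],
  [0,[0.007,0.02,0],[0,0,0.02]],
  [0,[0.01,0.03,0],[0,0,0.031]],
  [0,[0.013,0.04,0],[0,0,0.041]],
  [0,[0.016,0.05,0],[0,0,0.051]],
  [0,[0.018,0.06,0],[0,0,0.061]],
  [0,[0.021,0.07,0],[0,0,0.071]],
  [0,[0.023,0.08,0],[0,0,0.081]],
  [0,[0.025,0.09,0],[0,0,0.092]],
  [0,[0.027,0.1,0],[0,0,0.102]],
  [0,[0.029,0.11,0],[0,0,0.112]],
  [0,[0.03,0.116,0],[0,0,0.117]],
])

```text
time: 18.03
tool_pos: [0.665, 0.1794, 0.0656]
tool_rot: [-0.294, 0.635, 0.656, 0.283]
contact_force: [-0.3, -0.4, 0.5]
gripper_width: -0.003
grasp_force: 0.2
```

```bash
python3 - <<'E'
from rows import *
p,r,s=now(); P=pose(.14,.017); print(p,P[0],(P[1]*r.inv()).magnitude(),s['contact_force'],s['joint_pos'])
show([(.14-.008*k,.017) for k in range(1,13)],(.14,.017))
show([(.044,.017-.001*k) for k in range(1,13)],(.044,.017))
E
```

```text
[0.665 0.179 0.066] [0.665 0.18  0.066] 0.0030975669912993065 [-0.301 -0.407  0.536] [-0.132  0.446  1.639  0.851  1.349 -0.491]
[0, [0.001, 0.005, 0.0], [-0.0, -0.0, 0.005]], [0, [0.002, 0.01, 0.0], [-0.0, 0.0, 0.01]], [0, [0.002, 0.015, 0.0], [-0.0, -0.0, 0.015]], [0, [0.003, 0.021, 0.0], [-0.0, 0.0, 0.02]], [0, [0.004, 0.026, 0.0], [-0.0, -0.0, 0.025]], [0, [0.004, 0.031, 0.0], [-0.0, 0.0, 0.031]], [0, [0.005, 0.036, 0.0], [-0.0, 0.0, 0.036]], [0, [0.005, 0.041, 0.0], [-0.0, -0.0, 0.041]], [0, [0.006, 0.047, 0.0], [-0.0, -0.0, 0.046]], [0, [0.006, 0.052, 0.0], [-0.0, 0.0, 0.051]], [0, [0.007, 0.057, 0.0], [-0.0, -0.0, 0.056]], [0, [0.007, 0.062, 0.0], [-0.0, 0.0, 0.061]], 
[0, [-0.0, 0.003, 0.0], [0.0, 0.0, 0.0]], [0, [-0.001, 0.007, 0.0], [0.0, 0.0, 0.0]], [0, [-0.001, 0.01, 0.0], [0.0, 0.0, 0.0]], [0, [-0.002, 0.013, 0.0], [0.0, 0.0, 0.0]], [0, [-0.002, 0.017, 0.0], [0.0, 0.0, 0.0]], [0, [-0.003, 0.02, 0.0], [0.0, 0.0, 0.0]], [0, [-0.003, 0.023, 0.0], [0.0, 0.0, 0.0]], [0, [-0.003, 0.026, 0.0], [0.0, 0.0, 0.0]], [0, [-0.004, 0.03, 0.0], [0.0, 0.0, 0.0]], [0, [-0.004, 0.033, 0.0], [0.0, 0.0, 0.0]], [0, [-0.005, 0.036, 0.0], [0.0, 0.0, 0.0]], [0, [-0.005, 0.04, 0.0], [0.0, 0.0, 0.0]],
```

Call:
arm_command([
  [0,[0.001,0.005,0],[0,0,0.005]],
  [0,[0.002,0.01,0],[0,0,0.01]],
  [0,[0.002,0.015,0],[0,0,0.015]],
  [0,[0.003,0.021,0],[0,0,0.02]],
  [0,[0.004,0.026,0],[0,0,0.025]],
  [0,[0.004,0.031,0],[0,0,0.031]],
  [0,[0.005,0.036,0],[0,0,0.036]],
  [0,[0.005,0.041,0],[0,0,0.041]],
  [0,[0.006,0.047,0],[0,0,0.046]],
  [0,[0.006,0.052,0],[0,0,0.051]],
  [0,[0.007,0.057,0],[0,0,0.056]],
  [0,[0.007,0.062,0],[0,0,0.061]],
])

```text
time: 19.03
tool_pos: [0.6668, 0.1974, 0.0654]
tool_rot: [-0.307, 0.603, 0.686, 0.268]
contact_force: [-0.9, -3.4, 2.2]
gripper_width: 0.005
grasp_force: 1.6
```

Call:
arm_command([
  [0,[-0.001,0.003,0],[0,0,0]],
  [0,[-0.001,0.007,0],[0,0,0]],
  [0,[-0.001,0.01,0],[0,0,0]],
  [0,[-0.002,0.013,0],[0,0,0]],
  [0,[-0.002,0.017,0],[0,0,0]],
  [0,[-0.003,0.02,0],[0,0,0]],
])

```text
time: 19.53
tool_pos: [0.6662, 0.2028, 0.0654]
tool_rot: [-0.306, 0.604, 0.685, 0.268]
contact_force: [-1.9, -6.6, 1.5]
gripper_width: -0.006
grasp_force: 3.4
```

Call:
arm_command([
  [0,[-0.001,0.003,0],[0,0,0]],
  [0,[-0.001,0.007,0],[0,0,0]],
  [0,[-0.001,0.01,0],[0,0,0]],
  [0,[-0.002,0.013,0],[0,0,0]],
  [0,[-0.002,0.015,0],[0,0,0]],
])

```text
time: 19.95
tool_pos: [0.666, 0.2056, 0.0654]
tool_rot: [-0.305, 0.604, 0.686, 0.267]
contact_force: [-2.1, -14.0, 3.6]
gripper_width: 0.001
grasp_force: 7.3
```

Call:
arm_command([
  [0,[0,0.002,0],[0,0,0]],
  [0,[-0.001,0.004,0],[0,0,0]],
  [0,[-0.001,0.006,0],[0,0,0]],
  [0,[-0.001,0.006,0],[0,0,0]],
])

```text
time: 20.28
tool_pos: [0.6658, 0.207, 0.0654]
tool_rot: [-0.305, 0.604, 0.686, 0.267]
contact_force: [-2.5, -14.7, 3.6]
gripper_width: -0.0
grasp_force: 7.3
```

```bash
python3 - <<'E'
from door import *
p,r,s=now(); print(p,s['contact_force'])
from meas import *
f=grab('top'); cv2.imwrite('pics/h.png',cv2.resize(f['color'][140:280,140:350,::-1],None,fx=3.8,fy=3.8,interpolation=cv2.INTER_CUBIC))
E
```

```text
[0.666 0.207 0.065] [ -2.51  -14.673   3.637]
```

View pics/h.png

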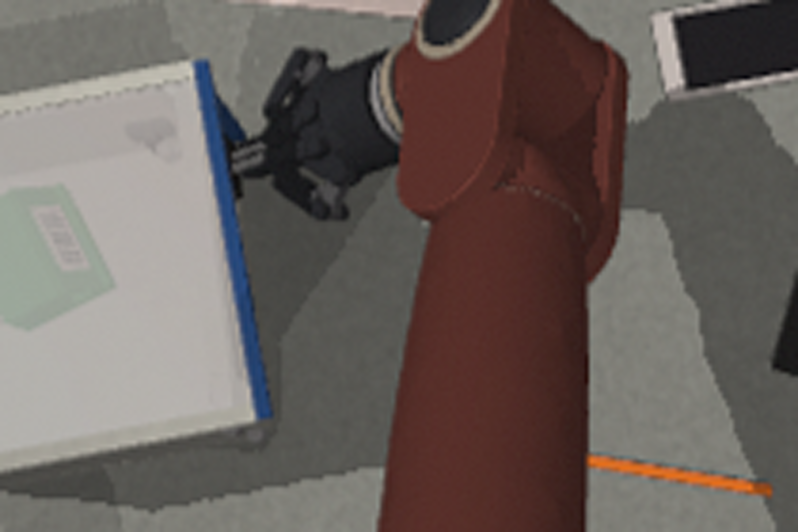

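I've used up the ten views; the last one shows the door nearly under the visor, with the fingers on the pad at (240,155). From here I'll go by force and position.

Call:
arm_command([
  [0,[0,0.002,0],[0,0,0]],
  [0,[-0.001,0.004,0],[0,0,0]],
  [0,[-0.001,0.006,0],[0,0,0]],
  [0,[-0.001,0.008,0],[0,0,0]],
])

```text
time: 20.67
tool_pos: [0.6655, 0.2104, 0.0655]
tool_rot: [-0.305, 0.604, 0.685, 0.268]
contact_force: [0.1, -6.9, 0.7]
gripper_width: 0.0
grasp_force: 3.3
```

The force fell from 15 to 7 N while still moving forward, so the door has snapped home. I'll back off slowly.

Call:
arm_command([
  [0,[0,-0.005,0],[0,0,0]],
  [0,[0.002,-0.015,0],[0,0,0]],
  [0,[0.005,-0.03,0],[0,0,0]],
  [0,[0.01,-0.05,0],[0,0,0]],
  [0,[0.014,-0.08,0],[0,0,0]],
  [0,[0.025,-0.14,0],[0,0,0]],
  [0,[0.04,-0.22,0.03],[0,0,0]],
  [0,[0.05,-0.3,0.1],[0,0,0]],
  [0,[0.05,-0.4,0.18],[0,0,0]],
  [0,[0.05,-0.5,0.28],[0,0,0]],
  [0,[0.05,-0.6,0.35],[0,0,0]],
  [0,[0.05,-0.6,0.35],[0,0,0]],
])

```text
time: 21.67
tool_pos: [0.6832, 0.0263, 0.177]
tool_rot: [-0.302, 0.604, 0.686, 0.271]
contact_force: [1.0, 0.3, 0.6]
gripper_width: 0.002
grasp_force: 0.0
```

```bash
python3 - <<'E'
from meas import *
from door import H,x,y,o
np.set_printoptions(precision=4,suppress=True)
s=monitor.state(); print(s['tool_pos'],s['contact_force'])
f=grab('top'); g=grab('scene')
# pull strip / pad pixels beyond the visor: blue & dark pixels in expected area, by depth points
for n,F in(('top',f),('scene',g)):
    P=pts(F); q=P[...,:2]-o; cx,cy=q@x,q@y; z=P[...,2]
    m=(F['z_map']>0)&(z>.02)&(z<.17)&(cx<-.1)&(cx>-.24)&(abs(cy)<.13)
    print(n,m.sum(), 'min cab x by cy bin',[(b.round(2),int(k.sum()),np.percentile(cx[k],5).round(3) if k.sum()>3 else None) for b in np.arange(-.12,.13,.03) for k in [m&(abs(cy-b)<.015)]])
Hs=hsv(f); v=Hs[...,2]; 
m=roi(v<50,335,195,425,260); m,st,c=big(m); m=cv2.morphologyEx(m,cv2.MORPH_CLOSE,np.ones((15,15)))
G=roi((v>=60)&(Hs[...,1]<60),345,200,415,255)&cv2.erode(m,np.ones((5,5))); G,st,c=big(G); print('handle ctr',ray(f,*rect(G)[0],.036))
C=f['color'].astype(np.float32); gr=cv2.GaussianBlur(C[...,1]-(C[...,0]+C[...,2])/2,(3,3),0)
b,st,c=big(roi(gr>6,125,180,175,232)); print('green box px',st,c,'was [128 189 42 38 830] (147.0,207.5)')
E
```

```text
[0.6832 0.0263 0.177 ] [0.9576 0.3229 0.5987]
top 93 min cab x by cy bin [(np.float64(-0.12), 2, None), (np.float64(-0.09), 24, np.float64(-0.127)), (np.float64(-0.06), 24, np.float64(-0.127)), (np.float64(-0.03), 0, None), (np.float64(0.0), 0, None), (np.float64(0.03), 0, None), (np.float64(0.06), 0, None), (np.float64(0.09), 0, None), (np.float64(0.12), 43, np.float64(-0.112))]
scene 1995 min cab x by cy bin [(np.float64(-0.12), 130, np.float64(-0.127)), (np.float64(-0.09), 284, np.float64(-0.131)), (np.float64(-0.06), 241, np.float64(-0.131)), (np.float64(-0.03), 251, np.float64(-0.116)), (np.float64(0.0), 250, np.float64(-0.116)), (np.float64(0.03), 245, np.float64(-0.116)), (np.float64(0.06), 243, np.float64(-0.116)), (np.float64(0.09), 242, np.float64(-0.118)), (np.float64(0.12), 109, np.float64(-0.118))]
handle ctr [ 0.5219 -0.2957  0.036 ]
green box px [128 189  42  38 877] [147.2759 207.4949] was [128 189 42 38 830] (147.0,207.5)
```

The door's face lies flat from hinge to free edge and the pad is at its shut position. The scanner is on the mat's middle, the box is where it was, and the arm is clear.

```bash
python3 -c "
from plant import manip
print(manip.job_done())"
```

```text
the job is handed in; nothing more can be done
None
```

I aimed the scanner at the middle of the label from 19 cm, held it there for nearly two seconds, and laid it back within about 1 mm of the mat's middle. I then pushed the door shut until its catch snapped, and handed the job in at about 22 s; the push peaked near 15 N, and I saw no sign that the box had moved. No verdict was returned.

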